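# Move the bench length stop one hole along and hold its lock pin home

## Robot

A 6-joint arm with a two-finger parallel gripper is mounted at the origin on the work surface. World frame = base frame: x ahead of the robot, y to its left, z up, the work surface at z = 0. Lengths are in m, angles in rad, forces in N, time in s.
With the tool pointing down it reaches from about 0.25 to 0.725 m from the base axis. Payload 4 kg.
Tool frame: the origin (TCP) lies where the fingers leave the gripper's body, on its centre line; the fingertips stand 73 mm ahead of it and the grasp point (between the pads) lies 54 mm ahead of it (bot.tips_ahead is the z of the fingertips in the tool frame, in m); z points along the fingers, y is the direction in which the jaws open and shut (so a half turn about z gives the same grasp; the last joint's range is limited). The gripper opens to 85 mm and grips with 20 to 120 N. Pads are 22 mm wide; open, the fingers measure 114 mm over their backs; the gripper's body (76 mm by 85 mm) begins 54 mm behind the grasp point. The pads swing forward as they close: fully open they stand 13 mm farther back than shut.
Start: joints at [0, 0.241, 0.005, 1.335, 0, 1.571], TCP at [0.5, -0, 0.304] pointing down, gripper open.
Joint ranges: [-2.72, 2.72], [-1.05, 1.87], [-1.09, 1.28], [-1.99, 2.15], [-1.42, 1.44], [-3.14, 3.14]. Speed limits (rad/s): [2.79, 2.79, 3.14, 3.14, 3.14, 3.14].

## Interface

Orientations are given as a unit quaternion [x, y, z, w].
In Python, from workcell import readout, camera, get_calibration, order, bot gives the robot as it stands.
- The arm moves only by the tool send_rows, never from a script. Its argument "moves" is a list of rows, each a list of 3 entries, a list of its own where there are three numbers: the shift along the tool's x, y, z in mm, then the turn, a rotation vector about the tool's x, y, z in rad, then the finger opening in mm, from 0 to 85.4. In form: [[[dx, dy, dz], [ax, ay, az], grip], ...]. A call has 1 to 12 rows; each row is the pose to reach, as a shift and turn from the pose measured when the call began, along the tool's axes at that moment; what a row does not reach only later rows make up. A row lasts 1/12 s, in which the tool goes at most 41.7 mm and 7.16 degrees, less where a joint would pass 70% of its speed; a pose out of reach is approached as far as the arm can. A call with a gripper value outside its range is refused whole. The fingers move at their own pace and stop on an object; the grip force is fixed at half the most. Time passes only in rows, so rows that repeat a pose let the fingers close. It gives the time, the measured TCP pose, the force and the opening at its end, in the units of the state.
- readout.get_obs(): the state, without advancing time (a new reading comes with each control period).
- camera(name): name is "scene" or "side" or "wrist"; returns the picture (480x640x3 uint8, red, green, blue); there is no depth.
- get_calibration(name): a dict with "fx", "fy", "cx", "cy" (pixels), "R" (3x3) and "t" (3): a world point X has camera coordinates R X + t. Camera axes: x right, y down, z forward; pixel columns grow to the right and rows downward; lengths in m; the calibration is good to about 2 mm. A picture is of the moment at which its call begins: read the wrist's pose just before it. get_calibration takes no time and is no camera call; for the wrist camera it gives the pose at the moment of the call.
- order.job_done(): hands the job in, once; it reports no verdict.
The state is a dict: "clock": time; "joint_pos": joint angles; "joint_vel": joint speeds; "tau": joint torques, N m; "eef_pos": TCP position; "tool_rot": TCP orientation; "ft_force": force on the tool from outside, world axes, zero at the start; "ft_torque": the same for the moment, N m; "grip_width": finger opening in m.
Only numpy, scipy, OpenCV 4.12 (cv2) and the standard library are available. Lean on these libraries where they do the work, as an engineer would, in place of code of your own. Each camera call takes 0.05 s, during which the arm holds its last target. There are 200 camera calls.

## Task

Swing the inspection lamp's arm to the left by its orange handle until no part of its round head hangs over the stop's rail, then pull up the red lock knob, slide the carriage with the yellow stop plate to the very next hole towards the blue end of the rail, and let the pin drop in. Finish while holding the red knob pressed fully down, so that the pin stays home in that hole; do not let go. Leave the lamp aside and the other things on the bench where they are.

Things in the scene. Friction and masses are not known exactly. Their poses are not given: they have to be found in the camera images.
- fixture: Fixed part of the length stop: aluminium square rail 40 x 40 x 380 mm on two foot clamps (100 x 50 mm), its top 70 mm above the bench. Origin on the bench under the rail's middle. y runs along the rail: blue clamp at y = -170 mm (robot's right), dark one at +170 mm; x points across it, away from the robot. Round 13 mm holes in the top at y = 130, 80, 30, -20, -70, -120 mm.
- carriage (a joint): Dark steel sleeve 52 x 52 x 80 mm sliding on the rail; yellow stop plate reaching 110 mm from the rail's middle towards the robot; plunger on top (collar 28 mm in diameter, top 92 mm above the bench). In m: 0 = start, pin in the hole at y = +30 mm; grows towards the blue end; 0.050 = the very next hole. Range -0.055 to 0.105. Play 1.5 mm each way when locked; slides with 4 N of friction.
- plunger (a joint): Lock plunger, vertical, in m. 0 = at rest, its 10 mm round-nosed pin 10 mm deep in the hole; grows as the knob is pulled up, to 0.020; from 0.010 the pin is clear. Over solid rail the pin rides at 0.010. Pressed down it reaches -0.006 (firm stop) = fully home. A spring (500 N/m, both ways) returns it to 0: fully home needs 3 N kept on the knob, 0.012 needs 6 N.
- knob: The red plastic knob of the plunger: an upright cylinder 30 mm in diameter, 28 mm tall, on an 11 mm steel stem. Origin at the cylinder's centre, 126 mm above the bench at rest, 34 mm above the collar's top.
- next_hole (a point): Centre of the mouth of the hole that the pin must end in, on the rail's top, 70 mm above the bench.
- lamp_arm (a joint): Hinge of the inspection lamp's arm about the upright steel post beyond the rail, in rad: 0 = the arm points straight from the post towards the rail (along the stand's -x); grows as the head swings to the robot's left (clockwise from above), up to 1.35; the other way it stops at -0.3. A stiff hinge (0.15 N m of friction) that stays where it is left.
- lamp_handle (a point): Middle of the orange upright handle, a cylinder 20 mm in diameter and 45 mm tall, standing on the middle of the white round lamp head (90 mm in diameter, underside 182 mm, top 205 mm above the bench). The point is 230 mm above the bench, 190 mm from the hinge axis, straight above the head's centre.
- lamp_hinge (a point): Point on the lamp's hinge axis (the post's axis) at the arm's height, 195 mm above the bench. The post's foot is a disc 110 mm in diameter and the post ends 220 mm above the bench.
- steel_bar: Bystander: loose steel bar 25 x 120 x 12 mm lying near the stop plate on the robot's side of the rail. Origin at the centre of its underside.
- oil_can: Bystander: upright can 52 mm in diameter, 100 mm tall, with a blue label, beyond the rail. Origin at the centre of its underside.
- hammer: Bystander: hammer 260 mm long lying on the left. Origin at its middle.
- wrench: Bystander: steel wrench 180 mm long lying on the right. Origin at its middle.
- screwdriver: Bystander: screwdriver 200 mm long with a yellow handle, lying on the right, near the robot. Origin at its middle.
- sanding_belt: Bystander: rolled reddish sanding belt, a ring 100 mm in diameter and 50 mm tall, on the left. Origin at the centre of its underside.
- wood_block: Bystander: wooden block 100 x 60 x 50 mm, far right. Origin at the centre of its underside.

How it is judged:
On the way, in this order (a step that is already met when the one before it is completed fails the run):
1. the lamp's head is swung clear of the rail (x of lamp_handle in the frame of fixture above 0.062 m), for 0.1 s.
2. the knob is pulled up while the carriage is still at its first hole (value of joint plunger above 0.007 m and value of joint carriage between -0.02 and 0.02 m), for 0.04 s.
3. the carriage is at the next hole and the pin has dropped into it (value of joint carriage between 0.046 and 0.054 m and value of joint plunger below 0.002 m), for 0.1 s.
At the end, for the whole second after the job is handed in: The carriage is at the very next hole (within 4 mm); the fingers bear on the knob (over 1 N) and keep it at least 3.5 mm below its rest (fully home is 6 mm); the lamp head's centre is at least 62 mm beyond the rail's centre line, so not over the rail (value of joint carriage between 0.046 and 0.054 m and value of joint plunger below -0.0035 m and contact force between the fingers and knob above 1 N and x of lamp_handle in the frame of fixture above 0.062 m); the arm keeps its last pose, push and grip.
It fails at once if a bystander was moved by more than 30 mm (distance of any of steel_bar, oil_can, hammer, wrench, screwdriver, sanding_belt, wood_block from where it was at the start of the episode above 0.03 m).
It also fails if it takes over 48 s, if anything falls off the work surface, if the arm or the gripper's body presses on something with over 40 N, if the wrist force passes 120 N, or if a joint passes its speed limit or range.

## Working session

There is one attempt and no reset: what is moved stays moved. The work goes in short steps, Python scripts to look and compute and a tool call to move; the robot and the scene stay as the last step left them, time stands still between calls to the robot, and variables do not carry over. Pictures are saved under pics/ and viewed, about 8 in all and at most 12, crops included, and the job is handed in when it is done.

Besides the shell and the picture viewer there is one more tool, called after "Request:" as a command line: name --argument value ..., lists and objects as JSON in quotes. send_rows: Moves the arm, as the interface text tells. Its arguments: {"type":"object","properties":{"moves":{"type":"array","items":{"type":"array"}}},"required":["moves"]}

```bash
mkdir -p pics; ls; python3 - <<'E'
from workcell import readout, camera, get_calibration, bot
import cv2,numpy as np
for n in ("scene","side"):
    cv2.imwrite(f"pics/{n}0.png",camera(n)[:,:,::-1])
    c=get_calibration(n);print(n,c['fx'],c['cx'],c['cy'],np.round(-np.array(c['R']).T@np.array(c['t']),3),np.round(c['R'],2).tolist())
o=readout.get_obs();print(o['clock'],o['eef_pos'],o['tool_rot'],o['ft_force'],o['grip_width'],bot.tips_ahead)
E
```

```text
pics
scene 610.9853286470981 313.30206402027727 237.99144634938241 [1.259 0.771 1.185] [[-0.72, 0.7, 0.01], [0.48, 0.51, -0.72], [-0.51, -0.51, -0.7]]
side 478.69703137093 319.84393067734146 242.69958947041462 [ 0.158 -0.72   1.026] [[0.91, -0.41, 0.01], [-0.29, -0.67, -0.68], [0.29, 0.62, -0.73]]
0.1 [4.99572543e-01 5.16675661e-06 3.03095403e-01] [ 7.07093727e-01  7.07119200e-01 -6.73442738e-04 -6.67384488e-04] [ 0.15884571 -0.07933941  0.44014518] 0.08525996932084239 0.0726
```

View pics/scene0.png

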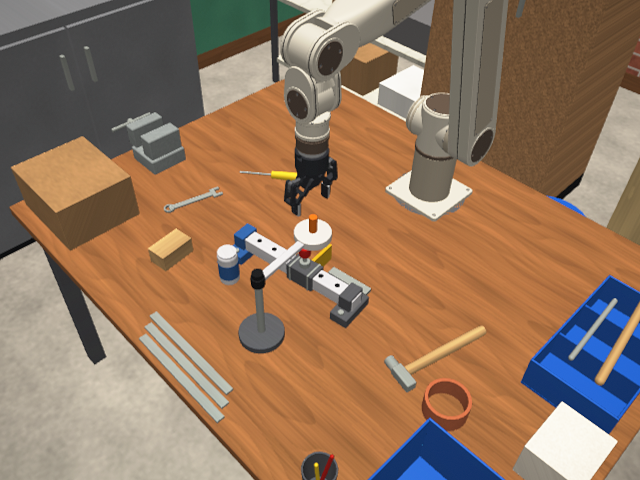

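View pics/side0.png

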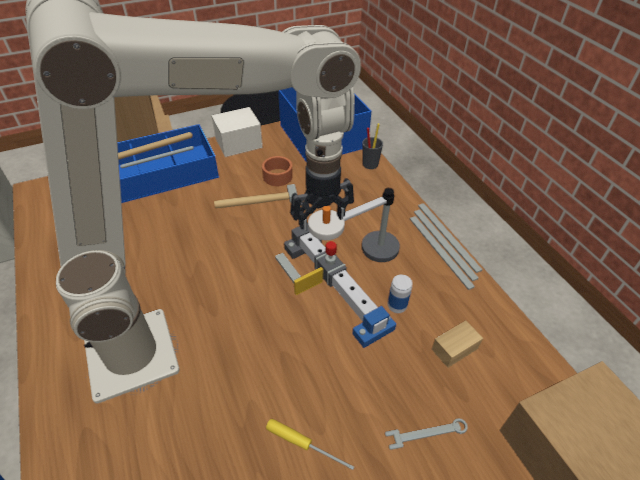

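```bash
python3 - <<'E'
import cv2
for n,x,y,w,h,k in (("scene",215,205,160,145,4),("side",270,190,150,150,4)):
    i=cv2.imread(f"pics/{n}0.png")[y:y+h,x:x+w]
    cv2.imwrite(f"pics/{n}0c.png",cv2.resize(i,None,fx=k,fy=k,interpolation=cv2.INTER_CUBIC))
E
```

```text
(no output)
```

View pics/scene0c.png

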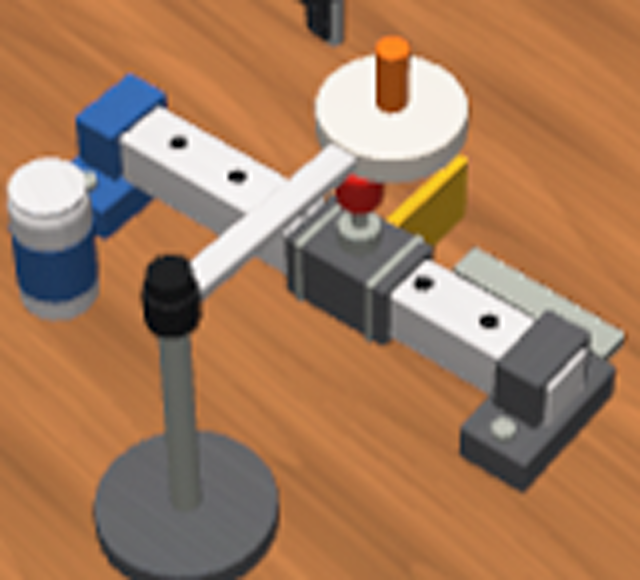

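View pics/side0c.png

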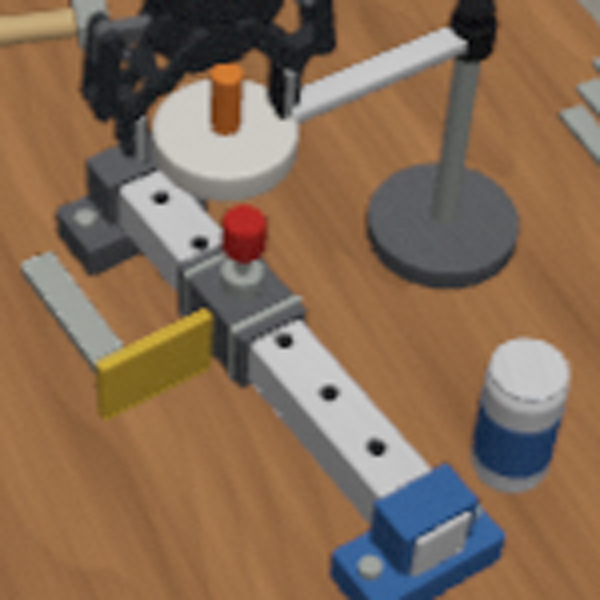

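```bash
cat > h.py <<'E'
import numpy as np
from workcell import get_calibration
def proj(n,X):
    c=get_calibration(n);p=np.asarray(X)@np.array(c['R']).T+np.array(c['t'])
    return np.c_[c['fx']*p[:,0]/p[:,2]+c['cx'],c['fy']*p[:,1]/p[:,2]+c['cy']]
def ray(n,uv,z):
    c=get_calibration(n);R=np.array(c['R']);o=-R.T@np.array(c['t'])
    d=R.T@np.array([(uv[0]-c['cx'])/c['fx'],(uv[1]-c['cy'])/c['fy'],1]);return o+d*(z-o[2])/d[2]
OFF=dict(scene=(215,205),side=(270,190))
def cr(n,u,v): return (u/4+OFF[n][0]-.375,v/4+OFF[n][1]-.375)
E
python3 - <<'E'
from h import *
H={'scene':[(178,143,-120),(237,177,-70),(424,283,80),(488,321,130)],'side':[(161,198,130),(200,243,80),(285,341,-20),(329,393,-70),(376,447,-120)]}
from scipy.optimize import least_squares
P=[(ray(n,cr(n,u,v),.07)[:2],y/1000) for n in H for u,v,y in H[n]]
f=lambda q:np.concatenate([q[:2]+y*np.array([-np.sin(q[2]),np.cos(q[2])])-p for p,y in P])
s=least_squares(f,[.5,0,0]);print('fixture',s.x,(f(s.x).reshape(-1,2)*1000).round(1).tolist())
x,y,a=s.x;R=np.array([[np.cos(a),-np.sin(a)],[np.sin(a),np.cos(a)]])
print('knob',s.x[:2]+R@[0,.03],'next',s.x[:2]+R@[0,-.02])
for nm,n,u,v,z in [('handle top','scene',393,47,.2525),('handle bot','scene',392,107,.206),('handle top','side',227,73,.2525),('hinge top','scene',168,265,.22),('foot','scene',187,505,.012),('foot','side',443,218,.012),('can','scene',47,185,.1),('can','side',530,362,.1),('knobtop','side',244,215,.14),('bar a','side',40,258,.012),('bar b','scene',470,258,.012),('bar c','scene',612,340,.012)]:
    p=ray(n,cr(n,u,v),z);print(nm,n,p.round(4),'fix',(R.T@(p[:2]-s.x[:2])).round(4))
E
```

```text
fixture [ 0.53872068 -0.014153    0.14732095] [[-1.3, -1.8], [-1.4, -2.0], [-0.6, -1.5], [-1.6, -0.8], [0.9, 1.7], [1.0, 1.0], [0.7, 1.6], [1.2, 1.2], [1.1, 0.6]]
knob [0.53431702 0.01552203] next [ 0.54165646 -0.03393636]
handle top scene [0.533  0.0409 0.2525] fix [0.0025 0.0553]
handle bot scene [0.5334 0.0414 0.206 ] fix [0.0029 0.0557]
handle top side [0.5266 0.0319 0.2525] fix [-0.0052  0.0473]
hinge top scene [0.7166 0.0577 0.22  ] fix [0.1865 0.045 ]
foot scene [0.7171 0.0598 0.012 ] fix [0.1873 0.0469]
foot side [0.7196 0.0629 0.012 ] fix [0.1902 0.0496]
can scene [ 0.6599 -0.1341  0.1   ] fix [ 0.1023 -0.1364]
can side [ 0.6604 -0.1333  0.1   ] fix [ 0.1029 -0.1357]
knobtop side [0.5344 0.0171 0.14  ] fix [0.0004 0.0316]
bar a side [0.4387 0.144  0.012 ] fix [-0.0757  0.1712]
bar b scene [0.4521 0.0347 0.012 ] fix [-0.0785  0.0611]
bar c scene [0.4371 0.1465 0.012 ] fix [-0.0769  0.1738]
```

Request:
send_rows --moves '[[[0,0,-60],[0,0,-0.1],85],[[0,0,-60],[0,0,-0.2],85],[[0,0,-60],[0,0,-0.3],85],[[0,0,-60],[0,0,-0.3],85]]'

```text
clock: 0.43
eef_pos: [0.5001, 0.0, 0.3641]
tool_rot: [0.593, 0.805, 0.0, 0.0]
ft_force: [0.1, -1.1, -0.1]
grip_width: 0.0851
```

```bash
python3 -c "
from workcell import readout
o=readout.get_obs();print(o['joint_pos'],o['eef_pos'])"
```

```text
[ 2.07719446e-05  2.23457326e-01  1.38229731e-01  1.48529949e+00
 -1.74071749e-05  1.26924614e+00] [5.00066257e-01 6.36803192e-06 3.64088408e-01]
```

Request:
send_rows --moves '[[[13,20,0],[0,0,-0.12],65],[[26,40,0],[0,0,-0.24],65],[[26,40,0],[0,0,-0.36],65],[[26,40,0],[0,0,-0.48],65],[[26,40,0],[0,0,-0.6],65],[[26,40,0],[0,0,-0.72],65],[[26,40,0],[0,0,-0.84],65],[[26,40,0],[0,0,-0.96],65],[[26,40,0],[0,0,-1.08],65],[[26,40,0],[0,0,-1.2],65],[[26,40,0],[0,0,-1.32],65],[[26,40,0],[0,0,-1.39],65]]'

```text
clock: 1.43
eef_pos: [0.5301, 0.0367, 0.3627]
tool_rot: [-0.061, 0.998, -0.0, -0.001]
ft_force: [0.5, 0.3, -0.0]
grip_width: 0.065
```

Request:
send_rows --moves '[[[0,0,0],[0,0,-0.05],65]]'

```text
clock: 1.52
eef_pos: [0.5297, 0.0367, 0.3615]
tool_rot: [-0.087, 0.996, 0.0, -0.002]
ft_force: [0.1, -0.3, 0.6]
grip_width: 0.0651
```

```bash
python3 - <<'E'
from workcell import readout, camera, get_calibration
import cv2
from h import *
o=readout.get_obs();print(o['joint_pos'].round(3),o['eef_pos'],o['tool_rot'],o['grip_width'])
print(proj('wrist',[[.530,.037,.2525],[.5343,.0155,.14]]))
cv2.imwrite("pics/w1.png",camera('wrist')[:,:,::-1])
E
```

```text
[ 0.069  0.291  0.221  1.505 -0.    -0.104] [0.52969376 0.03665156 0.36149215] [-8.66162589e-02  9.96238829e-01  2.78543023e-05 -2.41230600e-03] 0.0650625664569602
[[316.86818375 275.75208168]
 [286.27517231 217.39755597]]
```

View pics/w1.png

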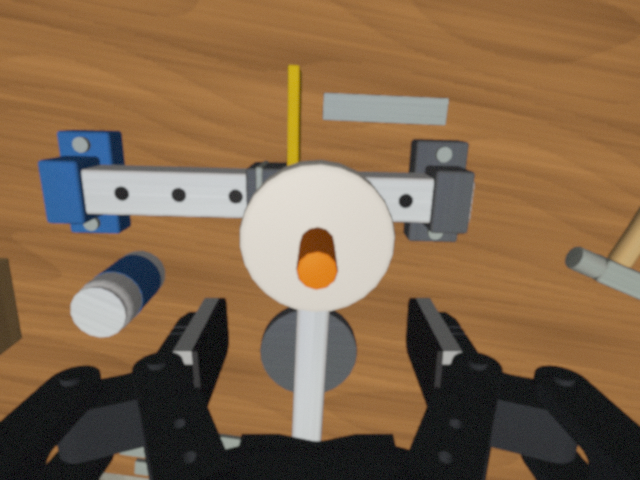

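Request:
send_rows --moves '[[[0,0,25],[0,0,0],65],[[0,0,50],[0,0,0],65],[[0,0,70],[0,0,0],65],[[0,0,70],[0,0,0],30],[[0,0,70],[0,0,0],30],[[0,0,70],[0,0,0],30],[[0,0,70],[0,0,0],30]]'

```text
clock: 2.15
eef_pos: [0.5299, 0.0367, 0.2926]
tool_rot: [-0.087, 0.996, 0.0, -0.002]
ft_force: [0.6, -0.4, -0.8]
grip_width: 0.0303
```

```bash
python3 - <<'E'
from workcell import readout
import numpy as np
from scipy.spatial.transform import Rotation as Ro
o=readout.get_obs();R=Ro.from_quat(o['tool_rot']);p=o['eef_pos'];print(p,o['grip_width'],o['ft_force'],R.as_matrix().round(3).tolist())
h=np.array([.7178,.0600]);r=np.array(p[:2])-h;print(np.linalg.norm(r))
for d in range(6,75,6):
    a=-np.radians(d);q=h+[[np.cos(a),-np.sin(a)],[np.sin(a),np.cos(a)]]@r
    print(d,(R.inv().apply(np.r_[q-p[:2],0])*1000).round(),round(np.radians(d),2), ((q-[.5387,-.0142])@[.9892,.1468]).round(3))
E
```

```text
[0.52988423 0.03666402 0.292572  ] 0.030316651668655232 [ 0.58785683 -0.44422646 -0.76872038] [[-0.985, -0.173, -0.003], [-0.173, 0.985, -0.0], [0.003, 0.0, -1.0]]
0.1893591914902943
6 [-2. 20.  0.] 0.1 0.0
12 [-6. 39. -0.] 0.21 0.004
18 [-12.  58.  -0.] 0.31 0.009
24 [-20.  76.  -0.] 0.42 0.017
30 [-30.  93.  -0.] 0.52 0.026
36 [-42. 109.  -0.] 0.63 0.038
42 [-55. 124.  -0.] 0.73 0.05
48 [-70. 137.  -0.] 0.84 0.065
54 [-86. 149.  -0.] 0.94 0.08
60 [-103.  159.   -0.] 1.05 0.097
66 [-121.  167.   -0.] 1.15 0.115
72 [-140.  173.   -0.] 1.26 0.134
```

Request:
send_rows --moves '[[[0,10,0],[0,0,0.05],30],[[-2,20,0],[0,0,0.1],30],[[-4,30,0],[0,0,0.16],30],[[-6,39,0],[0,0,0.21],30],[[-9,49,0],[0,0,0.26],30],[[-12,58,0],[0,0,0.31],30],[[-16,67,0],[0,0,0.37],30],[[-20,76,0],[0,0,0.42],30],[[-25,85,0],[0,0,0.47],30],[[-30,93,0],[0,0,0.52],30]]'

```text
clock: 2.98
eef_pos: [0.544, 0.1339, 0.2943]
tool_rot: [0.174, 0.985, -0.0, -0.0]
ft_force: [-0.1, -1.4, 0.8]
grip_width: 0.0299
```

```bash
python3 - <<'E'
from workcell import readout
import numpy as np
from scipy.spatial.transform import Rotation as Ro
o=readout.get_obs();R=Ro.from_quat(o['tool_rot']);p=o['eef_pos'];print(p,o['grip_width'],o['ft_force'],o['joint_pos'],R.as_matrix().round(3).tolist())
h=np.array([.7178,.0600]);r=np.array(p[:2])-h;r*=.19/np.linalg.norm(r);print(np.linalg.norm(r))
for d in range(3,40,3):
    a=-np.radians(d);q=h+[[np.cos(a),-np.sin(a)],[np.sin(a),np.cos(a)]]@r
    print(d,(R.inv().apply(np.r_[q-p[:2],0])*1000).round(),round(np.radians(d),2), ((q-[.5387,-.0142])@[.9892,.1468]).round(3))
E
```

```text
[0.54403026 0.13385698 0.29429338] 0.02993221545481349 [-0.10064477 -1.35799558  0.82731093] [ 2.41282964e-01  3.65105652e-01  1.52180453e-01  1.35825462e+00
 -6.86264959e-05  5.90783130e-01] [[-0.94, 0.342, -0.0], [0.342, 0.94, -0.0], [0.0, -0.0, -1.0]]
0.19000000000000003
3 [ 0. 10. -0.] 0.05 0.031
6 [-1. 20. -0.] 0.1 0.037
9 [-3. 30. -0.] 0.16 0.044
12 [-5. 39. -0.] 0.21 0.05
15 [-8. 49. -0.] 0.26 0.057
18 [-11.  58.  -0.] 0.31 0.065
21 [-15.  67.  -0.] 0.37 0.072
24 [-19.  76.  -0.] 0.42 0.08
27 [-24.  85.  -0.] 0.47 0.089
30 [-29.  94.  -0.] 0.52 0.097
33 [-35. 102.  -0.] 0.58 0.106
36 [-41. 110.  -0.] 0.63 0.115
39 [-47. 117.  -0.] 0.68 0.125
```

Request:
send_rows --moves '[[[0,10,0],[0,0,0.05],30],[[-1,20,0],[0,0,0.1],30],[[-3,30,0],[0,0,0.16],30],[[-5,39,0],[0,0,0.21],30],[[-8,49,0],[0,0,0.26],30],[[-11,58,0],[0,0,0.31],30],[[-15,67,0],[0,0,0.37],30],[[-19,76,0],[0,0,0.42],30],[[-24,85,0],[0,0,0.47],30],[[-29,94,0],[0,0,0.52],30],[[-35,102,0],[0,0,0.58],30],[[-35,102,0],[0,0,0.58],30]]'

```text
clock: 3.98
eef_pos: [0.6133, 0.2188, 0.2953]
tool_rot: [0.449, 0.894, 0.001, 0.001]
ft_force: [0.6, -0.3, 0.6]
grip_width: 0.0298
```

```bash
python3 - <<'E'
from workcell import readout, camera
import cv2
o=readout.get_obs();print(o['eef_pos'],o['ft_force'],o['joint_pos'].round(3))
i=camera('side')[:,:,::-1];cv2.imwrite("pics/side2.png",cv2.resize(i[100:350,200:450],None,fx=2.4,fy=2.4))
E
```

```text
[0.61325042 0.2187644  0.29532216] [ 0.56217393 -0.28173508  0.63757582] [0.343 0.555 0.452 1.465 0.    1.273]
```

View pics/side2.png

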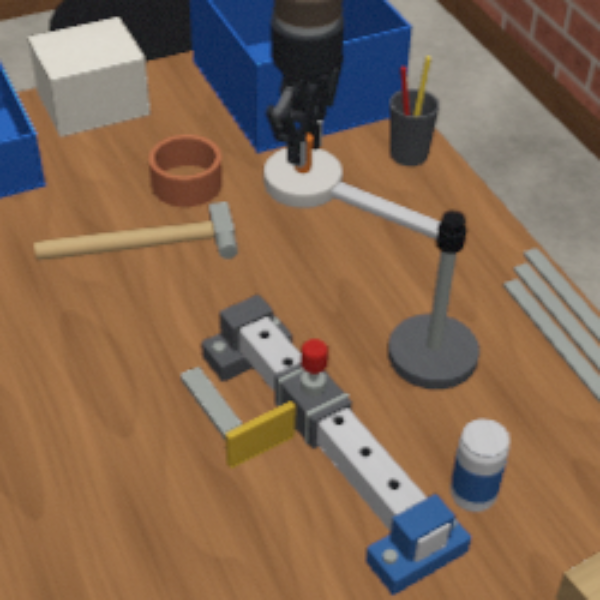

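Request:
send_rows --moves '[[[0,-4,0],[0,0,0],34],[[0,-4,-25],[0,0,0],34],[[0,-4,-50],[0,0,0],34],[[0,-4,-75],[0,0,0],50],[[-14,-23,-75],[0,0,-0.12],65],[[-29,-46,-75],[0,0,-0.24],65],[[-43,-69,-75],[0,0,-0.36],65],[[-58,-92,-75],[0,0,-0.48],65],[[-72,-115,-75],[0,0,-0.6],65],[[-87,-138,-75],[0,0,-0.72],65],[[-101,-161,-75],[0,0,-0.84],65],[[-116,-185,-75],[0,0,-0.96],65]]'

```text
clock: 5.03
eef_pos: [0.5324, 0.0132, 0.3707]
tool_rot: [-0.019, 1.0, 0.0, 0.001]
ft_force: [0.2, -0.4, 0.5]
grip_width: 0.0649
```

Request:
send_rows --moves '[[[0,0,0],[0,0,-0.12],65],[[0,0,0],[0,0,-0.12],65]]'

```text
clock: 5.2
eef_pos: [0.531, 0.0113, 0.3721]
tool_rot: [-0.079, 0.997, 0.0, 0.002]
ft_force: [-0.3, 0.4, -0.0]
grip_width: 0.0651
```

```bash
python3 - <<'E'
from workcell import readout, camera
import cv2
from h import *
o=readout.get_obs();print(o['eef_pos'],o['tool_rot'],o['ft_force'],o['joint_pos'].round(3))
print(proj('wrist',[[.5343,.0155,.140],[.5417,-.0339,.07]]))
cv2.imwrite("pics/w2.png",camera('wrist')[:,:,::-1])
E
```

```text
[0.53099733 0.01131993 0.37209298] [-7.90036945e-02  9.96871577e-01  8.96783554e-05  2.33832043e-03] [-0.25225151  0.37417253 -0.03692502] [ 0.021  0.284  0.238  1.521  0.    -0.137]
[[321.36893649 214.96632783]
 [265.36690947 195.34144651]]
```

View pics/w2.png

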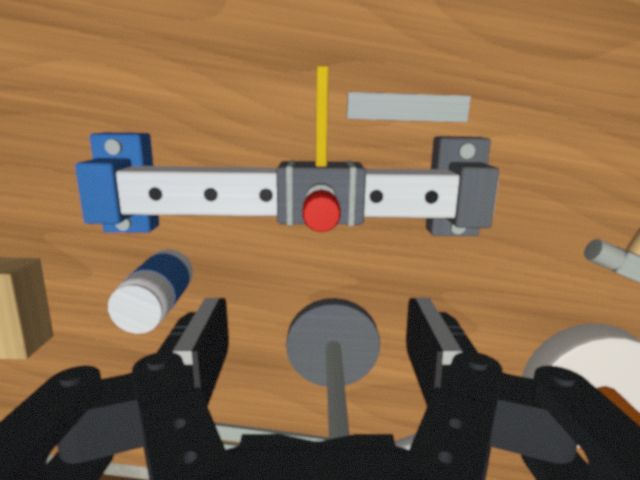

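Request:
send_rows --moves '[[[-3,4,30],[0,0,0],65],[[-3,4,60],[0,0,0],65],[[-3,4,90],[0,0,0],65],[[-3,4,120],[0,0,0],65],[[-3,4,145],[0,0,0],65],[[-3,4,170],[0,0,0],65],[[-3,4,186],[0,0,0],65],[[-3,4,194],[0,0,0],65],[[-3,4,194],[0,0,0],60]]'

```text
clock: 6.0
eef_pos: [0.5337, 0.0175, 0.1759]
tool_rot: [-0.077, 0.997, 0.0, 0.0]
ft_force: [-0.6, 0.4, -0.4]
grip_width: 0.0602
```

Request:
send_rows --moves '[[[0,0,0],[0,0,0],45],[[0,0,0],[0,0,0],36],[[0,0,0],[0,0,0],30],[[0,0,0],[0,0,0],22],[[0,0,0],[0,0,0],15],[[0,0,0],[0,0,0],15],[[0,0,0],[0,0,0],15]]'

```text
clock: 6.58
eef_pos: [0.5345, 0.017, 0.1767]
tool_rot: [-0.077, 0.997, -0.0, 0.002]
ft_force: [2.7, -3.9, 1.4]
grip_width: 0.0289
```

```bash
python3 - <<'E'
from workcell import readout, camera
import cv2
o=readout.get_obs();print(o['eef_pos'],o['ft_force'],o['ft_torque'],o['grip_width'])
i=camera('side')[:,:,::-1];cv2.imwrite("pics/side3.png",cv2.resize(i[180:340,270:430],None,fx=3.7,fy=3.7))
E
```

```text
[0.53450986 0.01699843 0.17668833] [ 2.70507307 -3.92311688  1.44597589] [-0.90920147 -0.42209514  0.03972719] 0.0288845167905902
```

View pics/side3.png

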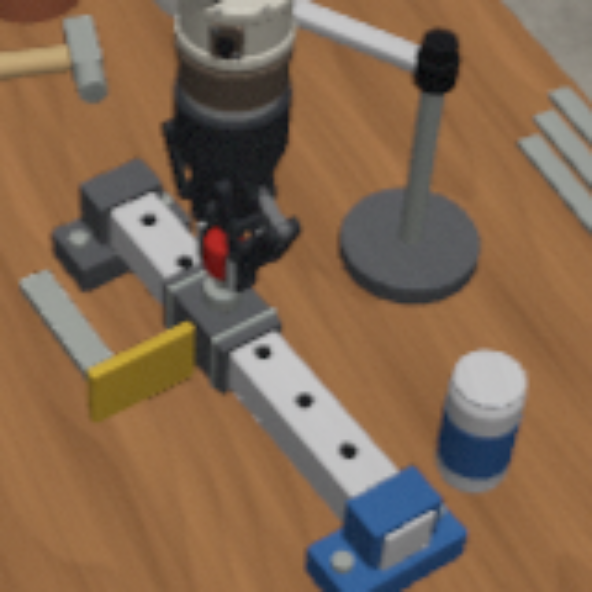

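Request:
send_rows --moves '[[[0,0,-4],[0,0,0],15],[[0,0,-8],[0,0,0],15],[[0,0,-12],[0,0,0],15],[[0,0,-15],[0,0,0],15],[[0,0,-15],[0,0,0],15],[[0,0,-15],[0,0,0],15]]'

```text
clock: 7.13
eef_pos: [0.5344, 0.0171, 0.1912]
tool_rot: [-0.077, 0.997, -0.0, 0.001]
ft_force: [4.3, -3.6, -6.5]
grip_width: 0.0285
```

Request:
send_rows --moves '[[[0,-4,0],[0,0,0],15],[[0,-10,0],[0,0,0],15],[[0,-17,0],[0,0,0],15],[[0,-24,0],[0,0,0],15],[[0,-31,0],[0,0,0],15],[[0,-38,0],[0,0,0],15],[[0,-44,0],[0,0,0],15],[[0,-48,0],[0,0,0],15],[[0,-51,0],[0,0,0],15],[[0,-51,0],[0,0,0],15],[[0,-51,0],[0,0,0],15]]'

```text
clock: 8.05
eef_pos: [0.5418, -0.0322, 0.1906]
tool_rot: [-0.077, 0.997, 0.001, 0.001]
ft_force: [2.2, 5.5, -6.6]
grip_width: 0.0283
```

Request:
send_rows --moves '[[[0,-0.5,3],[0,0,0],15],[[0,-0.5,6],[0,0,0],15],[[0,-0.5,8],[0,0,0],15],[[0,-0.5,8],[0,0,0],15]]'

```text
clock: 8.38
eef_pos: [0.5419, -0.0325, 0.1825]
tool_rot: [-0.077, 0.997, 0.001, 0.001]
ft_force: [1.0, 2.4, -2.7]
grip_width: 0.0289
```

Request:
send_rows --moves '[[[0,0,3],[0,0,0],15],[[0,0,6],[0,0,0],15],[[0,0,6],[0,0,0],15],[[0,0,6],[0,0,0],15],[[0,0,8],[0,0,0],15],[[0,0,10],[0,0,0],15],[[0,0,12],[0,0,0],15],[[0,0,12],[0,0,0],15]]'

```text
clock: 9.05
eef_pos: [0.542, -0.0327, 0.1718]
tool_rot: [-0.077, 0.997, 0.001, 0.001]
ft_force: [-3.5, 1.2, 9.2]
grip_width: 0.0284
```

```bash
python3 - <<'E'
from workcell import readout, camera
import cv2
o=readout.get_obs();print(o['clock'],o['eef_pos'],o['ft_force'])
i=camera('side')[:,:,::-1];cv2.imwrite("pics/side4.png",cv2.resize(i[180:340,270:430],None,fx=3.7,fy=3.7))
E
```

```text
9.05 [ 0.54203704 -0.03269062  0.17183125] [-3.50144922  1.2382909   9.22491263]
```

View pics/side4.png

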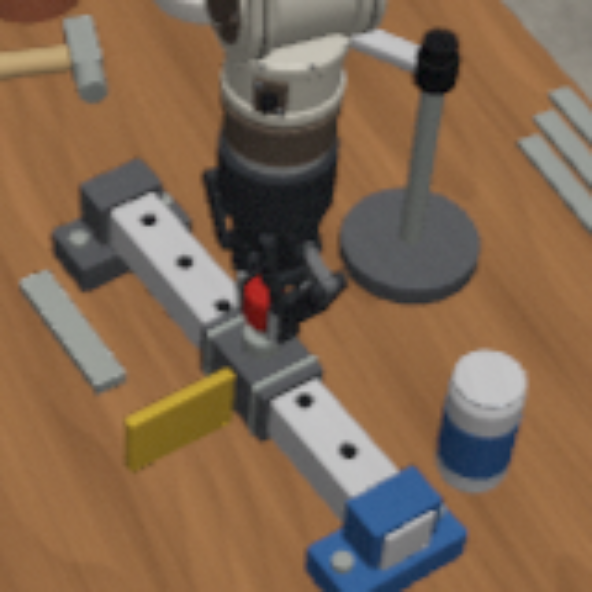

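Request:
send_rows --moves '[[[0,0,2],[0,0,0],15],[[0,0,2],[0,0,0],15],[[0,0,2],[0,0,0],15],[[0,0,2],[0,0,0],15]]'

```text
clock: 9.43
eef_pos: [0.542, -0.0327, 0.1718]
tool_rot: [-0.077, 0.997, 0.001, 0.002]
ft_force: [-4.0, 2.4, 13.0]
grip_width: 0.0284
```

Pushing 2 mm further raised the force from 9 to 13 N but moved nothing, so the knob is on its firm stop. The job can be handed in.

```bash
python3 -c "
from workcell import order,readout
print(order.job_done());o=readout.get_obs();print(o['clock'],o['eef_pos'],o['ft_force'])"
```

```text
the job is handed in; nothing more can be done
None
the job is handed in; nothing more can be done
```

I did the whole task and handed it in at about 9.5 s of robot time, with the gripper still holding the red knob pressed down. The hand-in gave no verdict.

- **Lamp:** I swung it about 60° to the left by its handle. The head's centre ended roughly 0.10 m beyond the rail's centre line; 0.062 m is needed. I worked that out from the arm's path, and a camera picture showed the head well clear of the rail.
- **Knob and carriage:** I gripped the knob and raised the tool 14.5 mm; the force matched the spring. I then slid the carriage 50 mm towards the blue end and lowered the knob. The force followed the spring all the way down, with no sign of the pin riding on solid rail. The last picture shows the carriage between the holes at +30 and -70 mm, so it is at the -20 mm hole.
- **Final press:** With the knob pressed down, an extra 2 mm of commanded travel raised the force from 9 to 13 N but did not move the tool. The knob is therefore on its firm stop.
- **Bystanders:** The bar, can and hammer had not visibly moved in the last picture. I did not check the wrench, screwdriver, sanding belt or wood block again at the end, but the arm did not go near them.

**Disagreements in the measurements:**
- The two fixed cameras differed by up to about 11 mm on the handle's position, so I used the average. The wrist camera then agreed with that average to within a few millimetres.
- The knob's rest height is uncertain by about 3 mm, because I may have pressed it slightly while gripping.

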